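# Lock the controlled-reagent box

### The arm

A 6-joint arm with a two-finger parallel gripper is mounted at the origin on a cart in front of the work surface, level with it; the furniture and walls round the work are solid. World frame = base frame: x ahead of the robot, y to its left, z up, the work surface at z = 0. Lengths are in m, angles in rad, forces in N, time in s.
With the tool pointing down it reaches from about 0.4 to 0.925 m from the base axis. Payload 12.5 kg.
Tool frame: the origin (TCP) lies on the front face of the gripper's body, between the roots of the fingers; the fingertips stand 78 mm ahead of it and the grasp point (between the pads) lies 59 mm ahead of it; z points along the fingers, y is the line along which they close (so a half turn about z gives the same grasp; the last joint's range is limited). The gripper opens to 95 mm and grips with 3 to 60 N. Pads are 20 mm wide; open, the fingers measure 119 mm over their backs; the gripper's body (75 mm by 180 mm) begins 59 mm behind the grasp point.
Start: joints at [-1.285, 0.491, 1.559, -0, 1.092, -0.106], TCP at [0.239, -0.578, 0.292] pointing down, gripper open.
Joint ranges: [-3.1, 3.1], [-0.84, 2.19], [0.05, 2.79], [-1.13, 4.28], [0.06, 2.93], [-2.69, 2.69]. Speed limits (rad/s): [2.22, 2.22, 2.79, 3.14, 3.14, 3.14].

### API

Orientations are given as a 3x3 rotation matrix whose columns are the frame's x, y, z axes.
In Python, from plant import r, optics, job gives the robot as it stands. The module is installed in compiled form; this text tells all that it offers.
- The arm moves only by the tool move_arm, never from a script. Its argument "steps" is a list of rows, each a list of 4 numbers: the shift along the tool's x, y, z in m, then the turn about the tool's z in degrees. A call has 1 to 5 rows; each row is the pose to reach, as a shift and turn from the pose commanded when the call began, along the tool's axes at that moment; what a row does not reach only later rows make up. A row lasts 1/8 s, in which the tool goes at most 62.5 mm and 10.7 degrees, less where a joint would pass 70% of its speed; a pose out of reach is approached as far as the arm can. A call with a gripper value outside its range is refused whole. "gripper" is the closure in counts, from 0 (fully open) to 255 (shut), set as the call begins (left out, the last holds). The fingers move at their own pace and stop on an object; "newtons" is the grip in N (left out, the last holds). Time passes only in rows, so rows that repeat a pose let the fingers close. It gives the time, the measured TCP pose, the force, the opening and the grip force at its end, in the units of the state.
- r.sense(): the state, without advancing time (a new reading comes with each control period).
- optics.snapshot(name): name is "side" or "top"; returns a dict with "img" (384x512x3 uint8, blue, green, red), "fov_y" (degrees; the focal length in pixels is half the picture's height over the tangent of half this angle, whatever the lens; pixels are square), "cx", "cy" (the principal point, pixels), "k1" (the pictures are not rectified: a ray, as slopes to the right and down, at radius r is drawn at 1 + k1 r^2 times it, then the intrinsics apply), "R" (3x3) and "t" (3): a world point X has camera coordinates R X + t. Camera axes: x right, y down, z forward; pixel columns grow to the right and rows downward; lengths in m; the calibration is good to about 2 mm. A picture is of the moment at which its call begins. There is no depth.
- job.sign_off(): hands the job in; it is judged then, once.
The state is a dict: "t": time; "joint_pos": joint angles; "joint_vel": joint speeds; "tau": joint torques, N m; "ee_pos": TCP position; "tool_rot": TCP orientation; "contact_force": force on the tool from outside, world axes, zero at the start; "wrist_torque": the same for the moment, N m; "grip_width": opening from 0.0 (shut) to 1.0 (fully open); "finger_force": force on a finger pad.
Only numpy, scipy, OpenCV 4.12 (cv2) and the standard library are available. Lean on these libraries where they do the work, as an engineer would, in place of code of your own. Each camera call takes 0.05 s, during which the arm holds its last target. There are 200 camera calls.

### The job

Close the lid of the grey lock box, then take the loose steel shackle out of its parking block, put it legs down through the slot in the lid's hasp tab into the two holes of the lock, and press it gently home until the hidden pawl clicks and the shackle stays down by itself when you let go. How far down it clicks differs from lock to lock, so go by feel: it needs only about 10 N, and leaning on it with 40 N or more spoils the lock. Leave everything else on the trolley where it stands.

Things in the scene. Friction and masses are not known exactly. Their poses are not given: they have to be found in the camera images.
- lockbox: grey painted steel box, 130 (x) x 190 (y) x 70 (z) mm, fixed to the trolley; origin under its centre, z up. Its front is the -x side and carries the steel lock, a block 26 (x) x 62 (y) x 46 (z) mm, x from -93 to -67 mm, its top 68 mm above the trolley.
- lid (a joint): hinge of the lid in rad: 0 closed, grows as the front edge rises, starts between 0.35 and 0.8. It turns about the y axis through point lid_hinge. Stiff: the lid stays where it is left and takes about 1 to 5 N near its front edge to push down.
- lid_hinge (a point): on the hinge axis, mid width, at the far (+x) rim of the box, 70 mm above the trolley; axes as the lid, which when closed are those of the lockbox. The closed lid plate runs from here 132 mm towards -x, 194 mm wide, its top 5.5 mm above the axis.
- lid_edge (a point): on the lid's top face, middle of the plate's front edge, 130 mm from the hinge axis; axes as the lid. From here a steel hasp tab, 66 mm wide and 4 mm thick, runs on to 160 mm from the axis; its slot, 16 (x) x 52 (y) mm, lies over the lock's holes when closed, the tab's top then 74.5 mm above the trolley.
- lock_mouth (a point): centre of the lock's top face, midway between its two holes, 68 mm above the trolley; axes as the lockbox. Holes 12 mm dia, vertical, slightly chamfered, 18 mm to either side along y. The pawls click into the legs' notches with the tips 26 to 38 mm below here, differing each time, not visible. About 2 mm past the click is a hard stop, where the force climbs steeply.
- lock_plug (a point): key plug in the middle of the lock's front face, not to be used. Behind it are the hidden works: two spring pawls between the legs, met 10 to 25 mm below the mouth, and an ejector spring, met 8 to 20 mm below. Together they resist with about 2 to 10 N up to the click. Let go before the click, the shackle springs up to less than 22 mm in; clicked, it stays more than 24 mm in.
- shackle: loose U of round steel bar 10 mm dia, 46 mm wide, 91 mm high, about 0.12 kg; origin midway between its two leg tips, z up to the bow (z is up in the parking block), y from leg to leg, x square to the U. Same either way round. Legs 36 mm apart on centre; the lowest 8 mm taper to 2 mm dia; notches on the inner sides 12 to 20 mm up.
- shackle_bow (a point): centre of the bar at the top of the shackle's bow, 86 mm above its origin, axes as the shackle; the bow is a half round over legs straight to 68 mm. Take it here or a little lower, fingers closing along x on the 10 mm bar. Locked, more than 50 mm of the shackle stand above the lock.
- park_block: plastic parking block, 40 (x) x 70 (y) x 34 (z) mm, fixed, origin under its centre; two 12 mm holes 26 mm deep, 36 mm apart along y, in which the shackle stands at the start, tips 8 mm above the trolley; it may lean by up to 0.06 rad.
- tub_red_lid: bystander to be left alone: round tub with a lid, 130 dia x 110 mm; origin under its centre
- carton_tr_1: bystander to be left alone: small carton, 60x90x80 mm; origin under its centre
- coplin_jar: bystander to be left alone: lidded glass staining jar, 62 dia x 118 mm; origin under its centre
- bench_timer: bystander to be left alone: bench timer with three keys, 62x66x21 mm; origin under its centre
- forceps: bystander to be left alone: fine forceps lying on edge, 127 long, 9 high mm; origin under its centre
- strip_pot: bystander to be left alone: capped pot, 43 dia x 87 mm; origin under its centre
- wash_bottle_amber: bystander to be left alone: squeeze wash bottle with bent spout, 60x73x184 mm; origin under its centre
- dropper_bottle_1: bystander to be left alone: dropper bottle, 33 dia x 91 mm; origin under its centre

How it is judged:
On the way, in this order (a step that is already met when the one before it is completed fails the run):
1. the lid is closed (within 0.03 rad), with the shackle still out of the lock (value of joint lid below 0.03 rad and horizontal distance between shackle and lock_mouth above 0.05 m), for 0.2 s.
2. both legs of the shackle are in the lock: tips at least 6 mm below its top, centred within 5 mm, lid closed (value of joint lid below 0.04 rad and horizontal distance between shackle and lock_mouth below 0.005 m and z of shackle in the frame of lock_mouth below -0.006 m), for 0.1 s.
At the end, for the whole second after the job is handed in: the lid is closed (within 0.04 rad) and the released shackle stays latched in the lock, at rest: its tips more than 23 mm below the lock's top (an unlatched shackle springs up above that), centred within 4 mm, upright within 0.12 rad and in line with the holes (value of joint lid below 0.04 rad and z of shackle in the frame of lock_mouth below -0.023 m and horizontal distance between shackle and lock_mouth below 0.004 m and angle between the y axis of shackle and the y axis of lock_mouth, either way round below 0.15 rad and angle between shackle's own z axis and vertical below 0.12 rad and linear speed of shackle below 0.02 m/s); the robot touches nothing.
It fails at once if the shackle was pressed on the lock box with more than 40 N (contact force between shackle and lockbox above 40 N).
It fails at once if a bystander was moved by more than 30 mm (distance of any of tub_red_lid, carton_tr_1, coplin_jar, bench_timer, forceps, strip_pot, wash_bottle_amber, dropper_bottle_1 from where it was at the start of the episode above 0.03 m).
It also fails if it takes over 58 s, if anything falls off the work surface, if the arm or the gripper's body presses on something with over 40 N, if the wrist force passes 120 N, or if a joint passes its speed limit or range.

## Working session

There is one attempt and no reset: what is moved stays moved. The work goes in short steps, Python scripts to look and compute and a tool call to move; the robot and the scene stay as the last step left them, time stands still between calls to the robot, and variables do not carry over. Pictures are saved under pics/ and viewed, at most 10 in all, crops included, and the job is handed in when it is done.

Besides the shell and the picture viewer there is one more tool, called after "Emit:" by a JSON object that holds its "api" and its "payload". move_arm: Moves the arm, as the interface text tells. Its arguments: {"type":"object","properties":{"steps":{"type":"array","items":{"type":"array","items":{"type":"number"}}},"gripper":{"type":"number"},"newtons":{"type":"number"}},"required":["steps"]}

```bash
mkdir -p pics; cat > h.py <<'E'
import numpy as np, cv2
from plant import r, optics, job
def snap(n):
    return optics.snapshot(n)
def ray(s,u,v):
    h,w=s["img"].shape[:2]; f=h/2/np.tan(np.radians(s["fov_y"])/2)
    K=np.array([[f,0,s["cx"]],[0,f,s["cy"]],[0,0,1]])
    p=cv2.undistortPoints(np.array([[[u,v]]],float),K,np.array([s["k1"],0,0,0.]))[0,0]
    R=np.array(s["R"]);t=np.array(s["t"])
    d=R.T@np.array([p[0],p[1],1]); return -R.T@t,d/np.linalg.norm(d)
def onz(s,u,v,z):
    c,d=ray(s,u,v); return c+d*(z-c[2])/d[2]
def proj(s,X):
    h,w=s["img"].shape[:2]; f=h/2/np.tan(np.radians(s["fov_y"])/2)
    q=np.array(s["R"])@np.array(X)+np.array(s["t"]); p=q[:2]/q[2]; p=p*(1+s["k1"]*(p@p))
    return p*f+[s["cx"],s["cy"]]
def tri(s1,p1,s2,p2):
    c1,d1=ray(s1,*p1);c2,d2=ray(s2,*p2)
    a=np.linalg.lstsq(np.c_[d1,-d2],c2-c1,rcond=None)[0]
    A=c1+d1*a[0];B=c2+d2*a[1]; return (A+B)/2,np.linalg.norm(A-B)
E
python3 - <<'E'
from h import *
for n in("top","side"):
    s=snap(n); cv2.imwrite(f"pics/{n}0.png",cv2.resize(s["img"],(800,600),interpolation=cv2.INTER_CUBIC))
    cv2.imwrite(f"{n}0.png",s["img"]); c,d=ray(s,256,192); print(n,c,d,s["fov_y"],s["k1"])
st=r.sense();print(st)
E
```

```text
top [ 0.34191486 -0.00991292  1.31749406] [ 0.17338948  0.0018047  -0.98485168] 44.512590431543636 -0.15956586868375275
side [0.44937125 0.94025257 0.6450345 ] [ 0.07346796 -0.85554186 -0.51249447] 44.00865760628636 -0.08291106294944237
{'t': 0.1, 'joint_pos': array([-1.28459008e+00,  4.91521426e-01,  1.55939353e+00, -3.80703969e-06,
        1.09170128e+00, -1.05566148e-01]), 'joint_vel': array([-0.00025068, -0.00037002, -0.00195949,  0.00135229, -0.00108608,
       -0.00200301]), 'tau': array([ 2.74296210e-03, -6.13624263e+01, -2.58606988e+01,  6.94136764e-02,
        4.69950575e-02, -4.54243730e-05]), 'ee_pos': array([ 0.23864263, -0.57749615,  0.29170466]), 'tool_rot': array([[ 9.24233107e-01,  3.81828598e-01, -2.92212108e-04],
       [ 3.81828695e-01, -9.24232592e-01,  9.80986461e-04],
       [ 1.04496731e-04, -1.01823513e-03, -9.99999476e-01]]), 'contact_force': array([1.23493457, 0.59647746, 0.12109163]), 'wrist_torque': array([ 0.02013121,  0.03968204, -0.01650282]), 'finger_force': 0.0, 'grip_width': 1.0006285383592426}
```

View pics/top0.png

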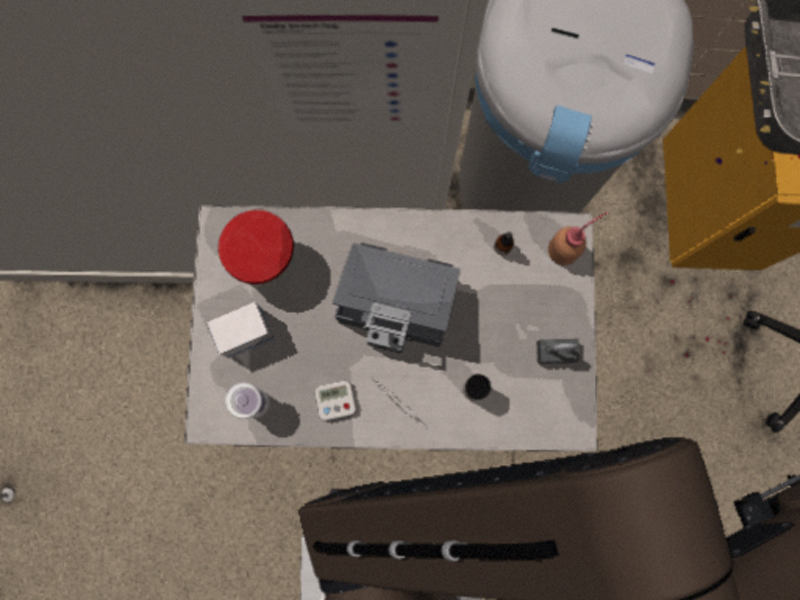

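View pics/side0.png

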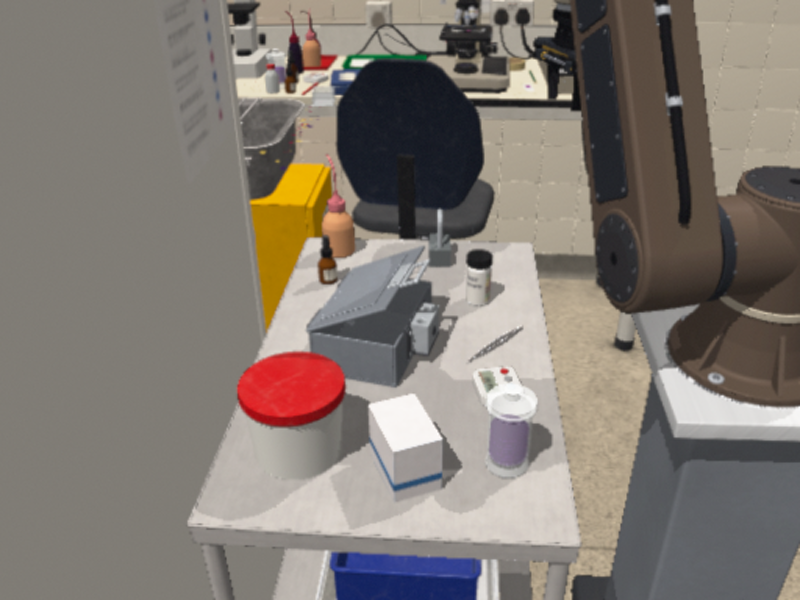

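```bash
python3 - <<'E'
import cv2
a=cv2.imread("top0.png")[140:250,205:385]; cv2.imwrite("pics/topc.png",cv2.resize(a,None,fx=4.4,fy=4.4,interpolation=cv2.INTER_CUBIC))
a=cv2.imread("side0.png")[125:250,190:320]; cv2.imwrite("pics/sidec.png",cv2.resize(a,None,fx=4.6,fy=4.6,interpolation=cv2.INTER_CUBIC))
E
```

```text
(no output)
```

View pics/topc.png

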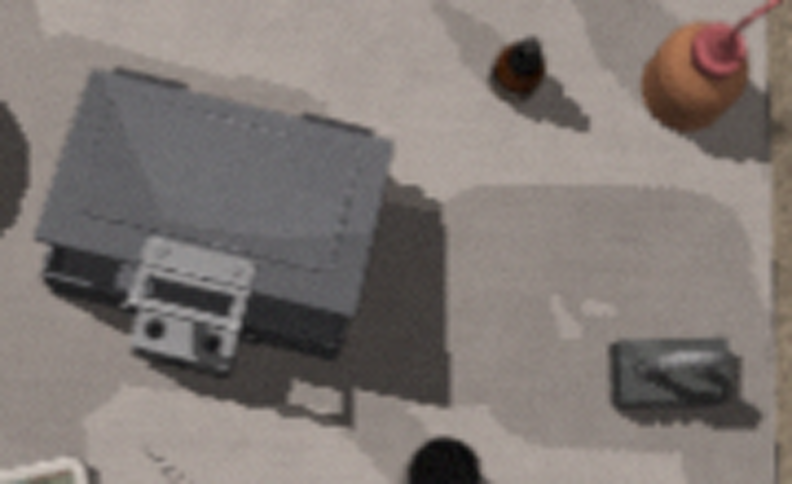

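View pics/sidec.png

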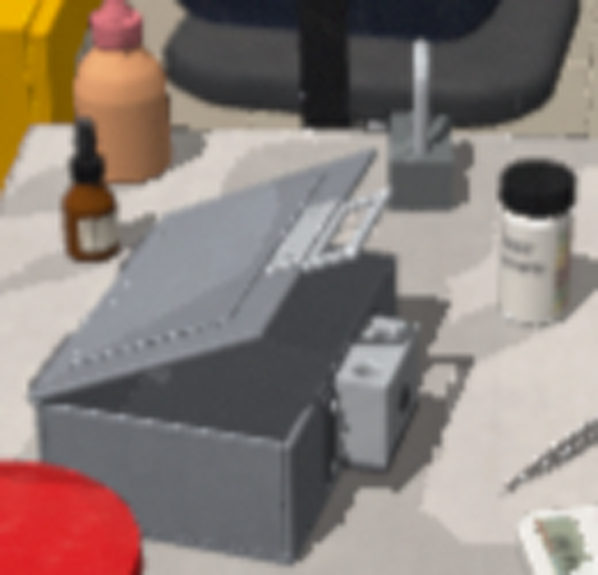

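```bash
cat >> h.py <<'E'
def tc(u,v): return 205+(u+.5)/4.4-.5,140+(v+.5)/4.4-.5
def sc(u,v): return 190+(u+.5)/4.6-.5,125+(v+.5)/4.6-.5
E
python3 - <<'E'
from h import *
np.set_printoptions(precision=4,suppress=True)
T=snap("top");S=snap("side")
for nm,a,z in(("hL",(155,327),.068),("hR",(211,342),.068),("blk c1",(612,340),.034),("c2",(732,338),.034),("c4",(618,405),.034),("hinge L",(95,70),.07),("hinge R",(392,137),.07)):
    print(nm,onz(T,*tc(*a),z))
print("side hL",onz(S,*sc(365,370),.068),"hR",onz(S,*sc(397,333),.068))
print("side blk",onz(S,*sc(388,160),.034),onz(S,*sc(452,158),.034),onz(S,*sc(465,208),0.0))
print("lid corners",tri(T,tc(37,240),S,sc(263,338)),tri(T,tc(353,315),S,sc(375,150)))
print("bow@.091",onz(S,*sc(420,40),.091))
# block edges in side/top
for n,s,(x0,x1,y0,y1) in(("t",T,(338,380,210,240)),("s",S,(262,300,125,175))):
    a=s["img"][y0:y1,x0:x1]; cv2.imwrite(f"{n}b.png",cv2.resize(a,(396,600*396//600),interpolation=cv2.INTER_CUBIC) if 0 else cv2.resize(a,None,fx=10,fy=10,interpolation=cv2.INTER_CUBIC))
a=cv2.imread("tb.png");b=cv2.imread("sb.png");o=np.zeros((500,800,3),np.uint8);o[:300,:420]=a;o[:500,420:800]=b;cv2.imwrite("pics/blk.png",o)
E
```

```text
hL [0.5012 0.0345 0.068 ]
hR [0.4928 0.0001 0.068 ]
blk c1 [ 0.5031 -0.2524  0.034 ]
c2 [ 0.5057 -0.3296  0.034 ]
c4 [ 0.462 -0.256  0.034]
hinge L [0.6612 0.0761 0.07  ]
hinge R [ 0.6226 -0.1091  0.07  ]
side hL [0.4983 0.0328 0.068 ] hR [ 0.4841 -0.0029  0.068 ]
side blk [ 0.5    -0.2624  0.034 ] [ 0.4607 -0.2672  0.034 ] [ 0.4519 -0.2658  0.    ]
lid corners (array([0.542 , 0.1026, 0.1281]), np.float64(0.002565045602415203)) (array([ 0.5009, -0.0824,  0.1314]), np.float64(0.0032645506650816444))
bow@.091 [ 0.4827 -0.3167  0.091 ]
```

View pics/blk.png

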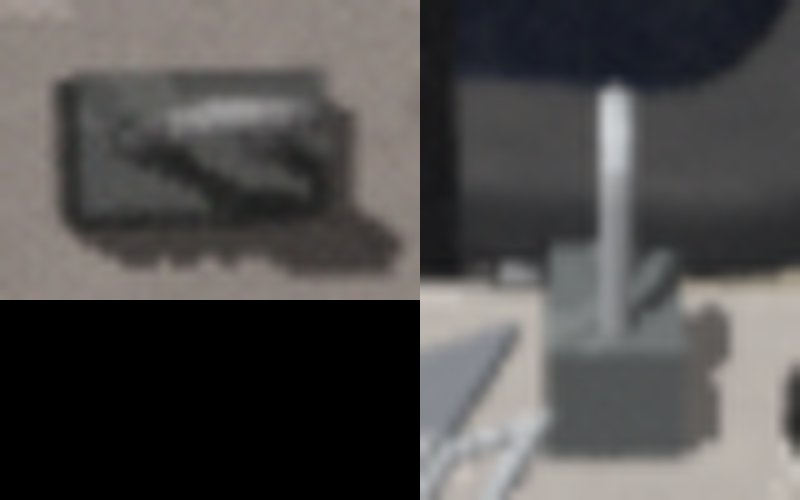

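```bash
cat >> h.py <<'E'
def tb(u,v): return 338+(u+.5)/10-.5,210+(v+.5)/10-.5
def sb(u,v): return 262+(u-420+.5)/10-.5,125+(v+.5)/10-.5
E
python3 - <<'E'
from h import *
np.set_printoptions(precision=4,suppress=True)
T=snap("top");S=snap("side")
print("top face T",[onz(T,*tb(*p),.034)[:2] for p in((80,72),(325,70),(325,212),(80,215))])
print("top face S",[onz(S,*sb(*p),.034)[:2] for p in((548,354),(688,349),(680,245),(553,245))])
print("bot front S",[onz(S,*sb(*p),0)[:2] for p in((548,448),(686,455))])
print("bow",tri(T,tb(242,112),S,sb(615,98)),"leg",onz(S,*sb(613,330),.034), onz(T,*tb(160,125),.07),onz(T,*tb(320,115),.07))
for X in([.4825,-.295,.091],[.4825,-.295,.034],[.4825,-.277,.034]): print(proj(T,X)*10-[3380,2100],proj(S,X)*10-[2620-420,1250])
E
```

```text
top face T [array([ 0.5036, -0.2576]), array([ 0.5054, -0.327 ]), array([ 0.4656, -0.3264]), array([ 0.4637, -0.2573])]
top face S [array([ 0.4988, -0.259 ]), array([ 0.4593, -0.2642]), array([ 0.4629, -0.332 ]), array([ 0.5004, -0.3301])]
bot front S [array([ 0.4989, -0.2662]), array([ 0.4592, -0.264 ])]
bow (array([ 0.4834, -0.2879,  0.1008]), np.float64(0.0037699390994167296)) leg [ 0.4809 -0.2751  0.034 ] [ 0.485  -0.2724  0.07  ] [ 0.4885 -0.3165  0.07  ]
[255.3647 122.5445] [607.4591 114.0147]
[208.8275 145.1329] [605.1685 294.4226]
[145.0323 144.0632] [603.1213 322.3206]
```

Emit:
{"api": "move_arm", "payload": {"steps": [[0.045,-0.04,0,-10],[0.09,-0.08,0,-20],[0.135,-0.12,0,-30],[0.18,-0.16,0,-40],[0.225,-0.2,0,-50]], "gripper": 255, "newtons": 20}}

```text
t: 0.92
ee_pos: [0.3708, -0.3051, 0.2924]
tool_rot: [[0.296, 0.955, 0.0], [0.955, -0.296, -0.0], [-0.0, 0.0, -1.0]]
contact_force: [1.8, -0.9, -1.1]
grip_width: 0.532
finger_force: 0.0
```

```bash
cat >> h.py <<'E'
def go(x,y,z=None,yang=None):
    """tool-frame shift/turn to TCP target; yang = world angle (deg) of tool y"""
    s=r.sense();p=s["ee_pos"];R=s["tool_rot"]
    d=R.T@(np.array([x,y,p[2] if z is None else z])-p)
    a=np.degrees(np.arctan2(R[1,1],R[0,1])); t=0 if yang is None else -((yang-a+180)%360-180)
    print("t %.2f p %s yang %.1f | shift mm %s turn %.1f | F %s w %.3f j %s"%(s["t"],p.round(4),a,(d*1000).round(1),t,s["contact_force"].round(1),s["grip_width"],s["joint_pos"].round(2)))
E
python3 -c "
from h import *
go(.528,.0084,.215,0)"
```

```text
t 0.93 p [ 0.3708 -0.3051  0.2924] yang -17.2 | shift mm [346.1  57.2  77.3] turn -17.2 | F [ 1.8 -0.9 -1.1] w 0.532 j [-0.83  0.29  1.9   0.    0.95 -0.53]
```

Emit:
{"api": "move_arm", "payload": {"steps": [[0.06,0.01,0,0],[0.12,0.02,0,0],[0.18,0.03,0.02,0],[0.24,0.04,0.04,0],[0.3,0.05,0.06,0]]}}

```text
t: 1.55
ee_pos: [0.5072, -0.038, 0.2333]
tool_rot: [[0.302, 0.953, 0.001], [0.953, -0.302, -0.0], [-0.0, 0.001, -1.0]]
contact_force: [0.8, -1.0, 0.3]
grip_width: 0.017
finger_force: 0.0
```

```bash
python3 -c "
from h import *
go(.528,.0084,.165,-12.5)"
```

```text
t 1.55 p [ 0.5072 -0.038   0.2333] yang -17.6 | shift mm [50.5  5.8 68.3] turn -5.1 | F [ 0.8 -1.   0.3] w 0.017 j [-0.2   0.4   1.91 -0.    0.83  0.1 ]
```

Emit:
{"api": "move_arm", "payload": {"steps": [[0.05,0.006,0.0,-5],[0.05,0.006,0.02,-5],[0.05,0.006,0.04,-5],[0.05,0.006,0.055,-5],[0.05,0.006,0.068,-5]]}}

```text
t: 2.17
ee_pos: [0.5272, 0.0059, 0.1651]
tool_rot: [[0.218, 0.976, -0.0], [0.976, -0.218, -0.0], [-0.0, -0.0, -1.0]]
contact_force: [-1.2, -0.6, 2.3]
grip_width: 0.001
finger_force: 0.9
```

Emit:
{"api": "move_arm", "payload": {"steps": [[0,0,0.005,0],[0,0,0.009,0]]}}

```text
t: 2.42
ee_pos: [0.5273, 0.0059, 0.1566]
tool_rot: [[0.218, 0.976, 0.0], [0.976, -0.218, -0.0], [-0.0, 0.0, -1.0]]
contact_force: [-1.1, 0.6, 1.2]
grip_width: 0.003
finger_force: 0.7
```

Emit:
{"api": "move_arm", "payload": {"steps": [[0,0,0.001,0],[0,0,0.002,0],[0,0,0.003,0],[0,0,0.0035,0]]}}

```text
t: 2.92
ee_pos: [0.5273, 0.006, 0.1533]
tool_rot: [[0.217, 0.976, 0.0], [0.976, -0.217, -0.0], [-0.0, 0.0, -1.0]]
contact_force: [-2.8, -0.5, 8.0]
grip_width: -0.0
finger_force: 4.3
```

Emit:
{"api": "move_arm", "payload": {"steps": [[0,0,-0.03,0],[-0.05,0,-0.06,0],[-0.1,0,-0.07,0],[-0.16,0,-0.07,0],[-0.22,0,-0.07,0]], "gripper": 0}}

```text
t: 3.55
ee_pos: [0.479, -0.2104, 0.2236]
tool_rot: [[0.217, 0.976, 0.001], [0.976, -0.217, -0.001], [-0.0, 0.001, -1.0]]
contact_force: [1.2, -0.5, -0.5]
grip_width: 0.477
finger_force: 0.0
```

```bash
python3 - <<'E'
from h import *
np.set_printoptions(precision=4,suppress=True)
T=snap("top")
g=lambda u,v,z:onz(T,(u+.5)/1.5625-.5,(v+.5)/1.5625-.5,z)
print("wash",g(566,248,.1),g(575,235,.18),"pot",g(478,386,.087))
go(.483,-.292,.215,0)
s=snap("side"); a=s["img"][125:250,190:320]; cv2.imwrite("side1.png",s["img"])
b=T["img"][140:250,205:385]
o=np.zeros((600,800,3),np.uint8); o[:312,:325]=cv2.resize(a,(325,312),interpolation=2); o[:275,330:780]=cv2.resize(b,(450,275),interpolation=2)
cv2.imwrite("pics/c1.png",o[:320])
E
```

```text
wash [ 0.6543 -0.2919  0.1   ] [ 0.656  -0.2887  0.18  ] pot [ 0.4152 -0.1412  0.087 ]
t 3.60 p [ 0.4781 -0.216   0.2234] yang -12.7 | shift mm [-73.   21.5   8.6] turn -12.7 | F [-0.2 -4.5 -0. ] w 0.516 j [-0.55  0.44  1.88 -0.    0.82 -0.33]
```

View pics/c1.png

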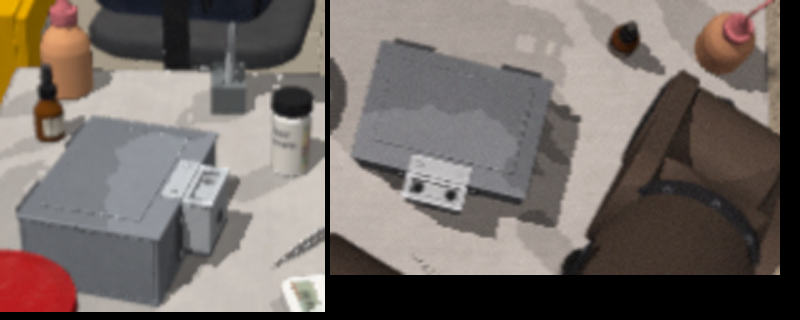

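Emit:
{"api": "move_arm", "payload": {"steps": [[-0.037,0.011,0.0,-6],[-0.073,0.0215,0.0,-12.5],[-0.073,0.0215,0.0086,-12.5],[-0.073,0.0215,0.0086,-12.5]]}}

```text
t: 4.15
ee_pos: [0.4843, -0.2836, 0.2137]
tool_rot: [[0.002, 1.0, -0.001], [1.0, -0.002, 0.001], [0.001, -0.001, -1.0]]
contact_force: [0.1, 0.4, -0.3]
grip_width: 0.967
finger_force: 0.0
```

```bash
python3 - <<'E'
from h import *
np.set_printoptions(precision=4,suppress=True)
T=snap("top");S=snap("side"); cv2.imwrite("top1.png",T["img"]);cv2.imwrite("side1.png",S["img"])
go(.483,-.292,.15,0)
a=cv2.resize(T["img"][185:230,228:268],(400,450),interpolation=2)
b=cv2.resize(S["img"][180:230,245:285],(400,500),interpolation=2)
o=np.zeros((500,800,3),np.uint8);o[:450,:400]=a;o[:,400:]=b
cv2.imwrite("pics/tab.png",o)
E
```

```text
t 4.25 p [ 0.4846 -0.2835  0.2145] yang -0.1 | shift mm [-8.6 -1.5 64.4] turn -0.1 | F [-0.3 -0.4  0.5] w 0.990 j [-0.65  0.49  1.8   0.    0.85 -0.65]
```

View pics/tab.png

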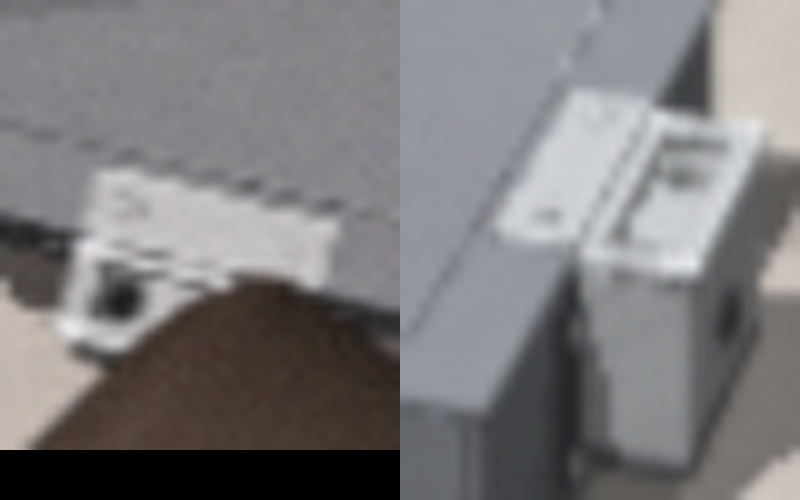

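```bash
python3 - <<'E'
from h import *
np.set_printoptions(precision=4,suppress=True)
T=snap("top");S=snap("side")
s1=lambda u,v:(245+(u-400+.5)/10-.5,180+(v+.5)/10-.5)
t1=lambda u,v:(228+(u+.5)/10-.5,185+(v+.5)/10-.5)
L=onz(S,*s1(692,272),.0745);R=onz(S,*s1(765,126),.0745);B=onz(S,*s1(588,255),.0745);B2=onz(S,*s1(652,108),.0745)
print("S tab",L,R,B,B2,np.linalg.norm(L-R),"yaw",np.degrees(np.arctan2(-(L-R)[0],(L-R)[1])))
tL=onz(T,*t1(62,330),.0745);print("T tab L",tL,"hole",onz(T,*t1(120,297),.068))
print("lid T corners L",onz(T,*t1(90,170),.0755),"R",onz(T,*t1(340,215),.0755))
go(.4835,-.293,.155,0)
# box bottom/lid corners in side: from pics/c1 scale 2.5 crop origin (190,125)
q=lambda u,v:(190+(u+.5)/2.5-.5,125+(v+.5)/2.5-.5)
print([onz(S,*q(*p),.0755)[:2] for p in((22,213),(92,118),(217,133),(160,232))])
w=lambda u,v:(205+(u-330+.5)/2.5-.5,140+(v+.5)/2.5-.5)
print([onz(T,*w(*p),.0755)[:2] for p in((354,158),(383,40),(553,80),(524,193))])
E
```

```text
S tab [0.4868 0.0495 0.0745] [ 0.4726 -0.0147  0.0745] [0.5103 0.0438 0.0745] [ 0.4994 -0.0215  0.0745] 0.06572907279448234 yaw -12.465293278963976
T tab L [0.4903 0.0502 0.0745] hole [0.5004 0.0352 0.068 ]
lid T corners L [0.5335 0.0439 0.0755] R [ 0.5227 -0.0233  0.0755]
t 4.35 p [ 0.4847 -0.2837  0.2148] yang -0.0 | shift mm [-9.3 -1.2 59.8] turn -0.0 | F [-0.2  0.2  0.2] w 0.998 j [-0.65  0.49  1.8  -0.    0.85 -0.65]
[array([0.6519, 0.0733]), array([ 0.613 , -0.1051]), array([ 0.4859, -0.0807]), array([0.5277, 0.0962])]
[array([0.5286, 0.1034]), array([0.6592, 0.0765]), array([ 0.6187, -0.1093]), array([ 0.4947, -0.0792])]
```

Emit:
{"api": "move_arm", "payload": {"steps": [[-0.0085,-0.0015,0.02,0],[-0.0085,-0.0015,0.045,0],[-0.0085,-0.0015,0.0665,0],[-0.0085,-0.0015,0.0665,0]]}}

```text
t: 4.85
ee_pos: [0.4828, -0.2924, 0.1472]
tool_rot: [[0.001, 1.0, -0.002], [1.0, -0.001, 0.001], [0.001, -0.002, -1.0]]
contact_force: [-0.2, -0.4, 0.5]
grip_width: 0.997
finger_force: 0.0
```

Emit:
{"api": "move_arm", "payload": {"steps": [[0,0,0,0],[0,0,0,0],[0,0,0,0],[0,0,0,0],[0,0,0,0]], "gripper": 255, "newtons": 30}}

```text
t: 5.48
ee_pos: [0.483, -0.2931, 0.1482]
tool_rot: [[0.001, 1.0, 0.0], [1.0, -0.001, -0.0], [-0.0, 0.0, -1.0]]
contact_force: [-0.1, 0.3, 0.4]
grip_width: 0.529
finger_force: 0.0
```

```bash
python3 - <<'E'
from h import *
go(.4835,-.292,.215,0)
for n in("side",):
    S=snap(n); cv2.imwrite("pics/g.png",cv2.resize(S["img"][100:180,240:340],(800,640)[:2],interpolation=2)[:600])
E
```

```text
t 5.47 p [ 0.483  -0.2931  0.1482] yang -0.1 | shift mm [  1.1   0.5 -66.8] turn -0.1 | F [-0.1  0.3  0.4] w 0.529 j [-0.66  0.59  1.84 -0.    0.7  -0.66]
```

View pics/g.png

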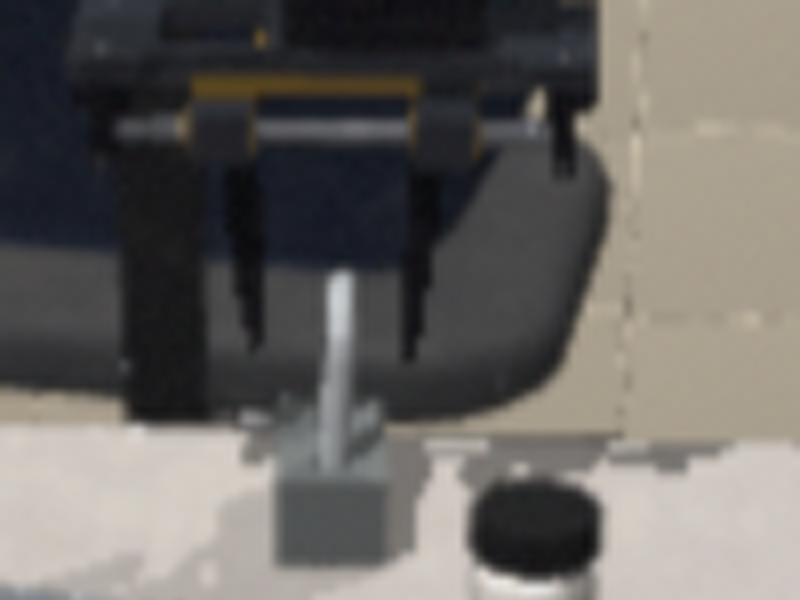

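Emit:
{"api": "move_arm", "payload": {"steps": [[0,0,0,0],[0,0,0,0],[0,0,0,0],[0,0,0,0],[0,0,0,0]]}}

```text
t: 6.15
ee_pos: [0.483, -0.2931, 0.1481]
tool_rot: [[0.001, 1.0, -0.0], [1.0, -0.001, -0.0], [-0.0, -0.0, -1.0]]
contact_force: [0.5, -0.6, -0.6]
grip_width: 0.097
finger_force: 30.0
```

Emit:
{"api": "move_arm", "payload": {"steps": [[0,0,0,0],[0,0,0,0]]}}

```text
t: 6.4
ee_pos: [0.483, -0.2931, 0.1481]
tool_rot: [[0.001, 1.0, -0.0], [1.0, -0.001, -0.0], [-0.0, -0.0, -1.0]]
contact_force: [-1.0, 0.8, 0.1]
grip_width: 0.095
finger_force: 30.0
```

Emit:
{"api": "move_arm", "payload": {"steps": [[0,0,-0.05,0],[0,0,-0.1,0],[0.05,0.0025,-0.11,2],[0.1,0.005,-0.11,5],[0.155,0.008,-0.11,8]]}}

```text
t: 7.02
ee_pos: [0.491, -0.1368, 0.2582]
tool_rot: [[0.143, 0.99, 0.0], [0.99, -0.143, -0.0], [-0.0, 0.001, -1.0]]
contact_force: [1.2, -0.4, -1.0]
grip_width: 0.096
finger_force: 30.0
```

Emit:
{"api": "move_arm", "payload": {"steps": [[0.05,0,0,2],[0.1,0,0,4],[0.13,0,0,4],[0.13,0,0,4]]}}

```text
t: 7.52
ee_pos: [0.5093, -0.0078, 0.258]
tool_rot: [[0.206, 0.979, -0.0], [0.979, -0.206, 0.0], [0.0, -0.0, -1.0]]
contact_force: [-0.2, -1.3, -1.5]
grip_width: 0.096
finger_force: 30.0
```

```bash
python3 - <<'E'
from h import *
go(.4955,.0148,.238,-12.3)
S=snap("side"); T=snap("top")
a=cv2.resize(S["img"][80:230,215:305],(480,800),interpolation=2)[:600] if 0 else cv2.resize(S["img"][90:225,220:320],(444,600),interpolation=2)
b=cv2.resize(T["img"][170:240,225:275],(356,498),interpolation=2)
o=np.zeros((600,800,3),np.uint8);o[:,:444]=a;o[:498,444:]=b
cv2.imwrite("pics/h.png",o)
E
```

```text
t 7.53 p [ 0.5093 -0.0078  0.258 ] yang -11.9 | shift mm [ 19.2 -18.2  20. ] turn 0.4 | F [-0.2 -1.3 -1.5] w 0.096 j [-0.14  0.37  1.88  0.    0.89  0.06]
```

View pics/h.png

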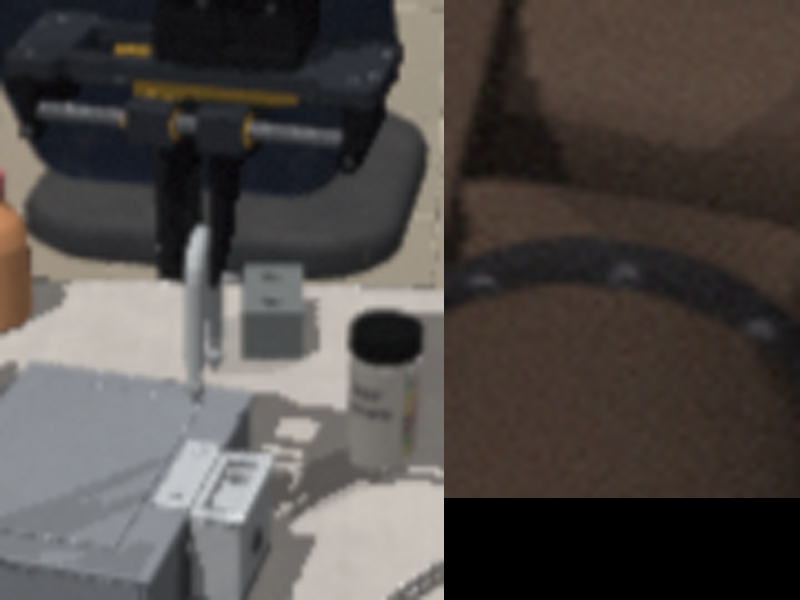

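```bash
python3 - <<'E'
from h import *
np.set_printoptions(precision=4,suppress=True)
S=snap("side");k=4.444
q=lambda u,v:(220+(u+.5)/k-.5,90+(v+.5)/k-.5)
p=np.array([.5093,-.0078]);y=np.array([.206,.979])
for nm,z in(("tip",.118),("leg60",.178)):
  for sg in(1,-1):
    X=np.r_[p+sg*.018*y,z]; print(nm,sg,(proj(S,X)-[220,90])*k)
print("bowtop",(proj(S,np.r_[p,.209])-[220,90])*k)
print("obs near tip",onz(S,*q(195,397),.118),"far",onz(S,*q(213,367),.118), "pred",p+.018*y,p-.018*y)
E
```

```text
tip 1 [191.1165 402.8579]
tip -1 [209.6728 370.0236]
leg60 1 [190.3279 296.961 ]
leg60 -1 [209.415  266.1998]
bowtop [199.7245 224.8829]
obs near tip [0.5124 0.0019 0.118 ] far [ 0.505  -0.0307  0.118 ] pred [0.513  0.0098] [ 0.5056 -0.0254]
```

Emit:
{"api": "move_arm", "payload": {"steps": [[0.01,-0.009,0,0.4],[0.0192,-0.0182,0.01,0.4],[0.0192,-0.0182,0.025,0.4],[0.0192,-0.0182,0.034,0.4],[0.0192,-0.0182,0.034,0.4]]}}

```text
t: 8.3
ee_pos: [0.4953, 0.0133, 0.2234]
tool_rot: [[0.216, 0.976, -0.001], [0.976, -0.216, 0.0], [-0.0, -0.001, -1.0]]
contact_force: [0.6, -0.1, -1.5]
grip_width: 0.098
finger_force: 30.0
```

```bash
python3 - <<'E'
from h import *
go(.4955,.0148,.224,-12.3)
S=snap("side"); cv2.imwrite("side2.png",S["img"])
cv2.imwrite("pics/i.png",cv2.resize(S["img"][150:215,240:310],(646,600),interpolation=2))
p=np.array([.4955,.0148]);y=np.array([.213,.977]); k=646/70
for sg in(1,-1):
  for z in(.068,.0745,.084,.1): print(sg,z,(proj(S,np.r_[p+sg*.018*y,z])-[240,150])*k)
E
```

```text
t 8.30 p [0.4953 0.0133 0.2234] yang -12.5 | shift mm [ 1.5 -0.1 -0.6] turn -0.2 | F [ 0.6 -0.1 -1.5] w 0.098 j [-0.11  0.4   1.95 -0.    0.79  0.11]
1 0.068 [263.28164662 506.93029621]
1 0.0745 [263.26858472 484.48123513]
1 0.084 [263.24855485 451.4216816 ]
1 0.1 [263.21223006 395.06520645]
-1 0.068 [301.27111939 433.15163365]
-1 0.0745 [301.36963212 411.08790311]
-1 0.084 [301.51360798 378.60412548]
-1 0.1 [301.75603015 323.25192229]
```

View pics/i.png

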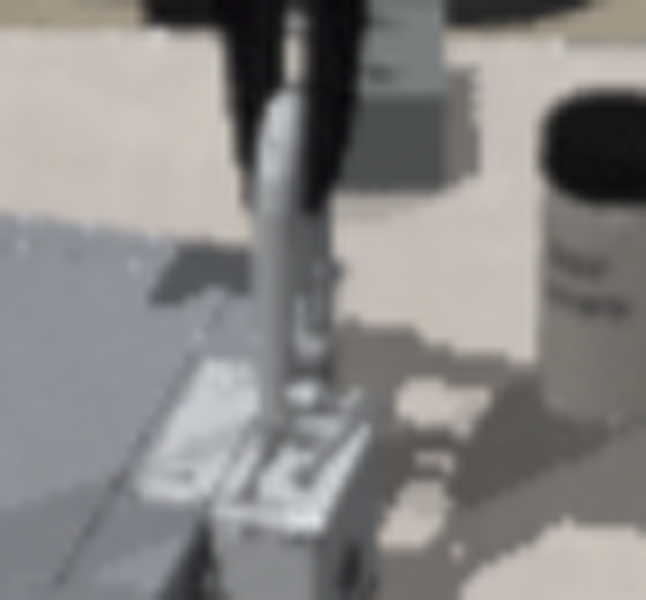

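Emit:
{"api": "move_arm", "payload": {"steps": [[0.001,-0.0005,0.004,0],[0.001,-0.0005,0.008,0],[0.001,-0.0005,0.012,0],[0.001,-0.0005,0.014,0]]}}

```text
t: 8.85
ee_pos: [0.4953, 0.0142, 0.2098]
tool_rot: [[0.216, 0.976, -0.0], [0.976, -0.216, -0.0], [-0.0, -0.0, -1.0]]
contact_force: [0.5, -0.3, -1.2]
grip_width: 0.101
finger_force: 30.0
```

Emit:
{"api": "move_arm", "payload": {"steps": [[0,0,0.002,0],[0,0,0.004,0]]}}

```text
t: 9.1
ee_pos: [0.4953, 0.0142, 0.206]
tool_rot: [[0.216, 0.976, 0.0], [0.976, -0.216, -0.0], [-0.0, 0.0, -1.0]]
contact_force: [0.1, 0.1, -1.1]
grip_width: 0.097
finger_force: 30.0
```

Emit:
{"api": "move_arm", "payload": {"steps": [[0,0,0.0015,0],[0,0,0.003,0]]}}

```text
t: 9.35
ee_pos: [0.4953, 0.0143, 0.203]
tool_rot: [[0.216, 0.976, 0.0], [0.976, -0.216, -0.0], [-0.0, 0.0, -1.0]]
contact_force: [-0.3, 1.3, -1.5]
grip_width: 0.099
finger_force: 30.0
```

Emit:
{"api": "move_arm", "payload": {"steps": [[0,0,0.0015,0],[0,0,0.003,0]]}}

```text
t: 9.6
ee_pos: [0.4953, 0.0143, 0.2]
tool_rot: [[0.216, 0.976, -0.0], [0.976, -0.216, 0.0], [0.0, -0.0, -1.0]]
contact_force: [-1.6, 0.9, 0.3]
grip_width: 0.098
finger_force: 30.0
```

Emit:
{"api": "move_arm", "payload": {"steps": [[0,0,0.001,0],[0,0,0.002,0]]}}

```text
t: 9.85
ee_pos: [0.4952, 0.0143, 0.198]
tool_rot: [[0.216, 0.976, -0.0], [0.976, -0.216, 0.0], [-0.0, -0.0, -1.0]]
contact_force: [-0.6, 2.1, -0.2]
grip_width: 0.096
finger_force: 30.0
```

Emit:
{"api": "move_arm", "payload": {"steps": [[0.0005,0,0.001,0],[0.0005,0,0.002,0]]}}

```text
t: 10.1
ee_pos: [0.4954, 0.0148, 0.1959]
tool_rot: [[0.216, 0.976, -0.0], [0.976, -0.216, -0.0], [-0.0, -0.0, -1.0]]
contact_force: [-1.1, 0.6, 0.1]
grip_width: 0.097
finger_force: 30.0
```

Emit:
{"api": "move_arm", "payload": {"steps": [[0,0,0.001,0],[0,0,0.002,0]]}}

```text
t: 10.35
ee_pos: [0.4954, 0.0147, 0.194]
tool_rot: [[0.216, 0.976, 0.0], [0.976, -0.216, -0.0], [-0.0, 0.0, -1.0]]
contact_force: [-0.8, 1.4, 0.2]
grip_width: 0.095
finger_force: 30.0
```

Emit:
{"api": "move_arm", "payload": {"steps": [[0,0,0.001,0],[0,0,0.002,0]]}}

```text
t: 10.6
ee_pos: [0.4956, 0.0147, 0.1922]
tool_rot: [[0.216, 0.976, 0.001], [0.976, -0.216, -0.0], [-0.0, 0.001, -1.0]]
contact_force: [-0.2, 0.9, 2.5]
grip_width: 0.099
finger_force: 30.0
```

Emit:
{"api": "move_arm", "payload": {"steps": [[0,0,0.001,0],[0,0,0.002,0]]}}

```text
t: 10.85
ee_pos: [0.4955, 0.0147, 0.1901]
tool_rot: [[0.216, 0.976, 0.0], [0.976, -0.216, -0.0], [-0.0, 0.0, -1.0]]
contact_force: [0.5, 2.0, 3.8]
grip_width: 0.098
finger_force: 30.0
```

Emit:
{"api": "move_arm", "payload": {"steps": [[0,0,0.001,0],[0,0,0.002,0]]}}

```text
t: 11.1
ee_pos: [0.4955, 0.0147, 0.1881]
tool_rot: [[0.216, 0.976, 0.0], [0.976, -0.216, -0.0], [-0.0, 0.0, -1.0]]
contact_force: [-1.3, 0.6, 5.1]
grip_width: 0.098
finger_force: 30.0
```

Emit:
{"api": "move_arm", "payload": {"steps": [[0,0,0.001,0],[0,0,0.002,0]]}}

```text
t: 11.35
ee_pos: [0.4955, 0.0147, 0.1862]
tool_rot: [[0.216, 0.976, 0.0], [0.976, -0.216, -0.0], [0.0, 0.0, -1.0]]
contact_force: [-1.0, 1.4, 8.4]
grip_width: 0.102
finger_force: 30.0
```

Emit:
{"api": "move_arm", "payload": {"steps": [[0,0,0.001,0],[0,0,0.002,0]]}}

```text
t: 11.6
ee_pos: [0.4956, 0.0147, 0.1844]
tool_rot: [[0.216, 0.976, 0.001], [0.976, -0.216, -0.0], [0.0, 0.001, -1.0]]
contact_force: [-0.7, 2.5, 9.0]
grip_width: 0.098
finger_force: 30.0
```

Emit:
{"api": "move_arm", "payload": {"steps": [[0,0,0.0005,0],[0,0,0.001,0]]}}

```text
t: 11.85
ee_pos: [0.4955, 0.0148, 0.1833]
tool_rot: [[0.216, 0.976, 0.001], [0.976, -0.216, -0.0], [0.0, 0.001, -1.0]]
contact_force: [-0.6, 2.2, 7.4]
grip_width: 0.096
finger_force: 30.0
```

Emit:
{"api": "move_arm", "payload": {"steps": [[0,0,0.0005,0],[0,0,0.001,0]]}}

```text
t: 12.1
ee_pos: [0.4955, 0.0148, 0.1823]
tool_rot: [[0.216, 0.976, 0.001], [0.976, -0.216, -0.0], [0.0, 0.001, -1.0]]
contact_force: [-1.0, 1.6, 6.6]
grip_width: 0.099
finger_force: 30.0
```

Emit:
{"api": "move_arm", "payload": {"steps": [[0,0,0.0005,0],[0,0,0.001,0]]}}

```text
t: 12.35
ee_pos: [0.4955, 0.0148, 0.1813]
tool_rot: [[0.216, 0.976, 0.001], [0.976, -0.216, -0.0], [0.0, 0.001, -1.0]]
contact_force: [-1.7, 2.1, 8.4]
grip_width: 0.099
finger_force: 30.0
```

Emit:
{"api": "move_arm", "payload": {"steps": [[0,0,0.0005,0],[0,0,0.001,0]]}}

```text
t: 12.6
ee_pos: [0.4955, 0.0148, 0.1804]
tool_rot: [[0.216, 0.976, 0.001], [0.976, -0.216, -0.0], [0.0, 0.001, -1.0]]
contact_force: [-1.1, 2.0, 8.6]
grip_width: 0.1
finger_force: 30.0
```

Emit:
{"api": "move_arm", "payload": {"steps": [[0,0,0.0005,0],[0,0,0.001,0]]}}

```text
t: 12.85
ee_pos: [0.4955, 0.0148, 0.1794]
tool_rot: [[0.216, 0.976, 0.001], [0.976, -0.216, -0.0], [0.0, 0.001, -1.0]]
contact_force: [-1.5, 2.4, 9.6]
grip_width: 0.097
finger_force: 30.0
```

Emit:
{"api": "move_arm", "payload": {"steps": [[0,0,0.0005,0],[0,0,0.001,0]]}}

```text
t: 13.1
ee_pos: [0.4955, 0.0148, 0.1784]
tool_rot: [[0.216, 0.976, 0.001], [0.976, -0.216, -0.0], [0.0, 0.001, -1.0]]
contact_force: [-1.9, 2.3, 10.6]
grip_width: 0.102
finger_force: 30.0
```

Emit:
{"api": "move_arm", "payload": {"steps": [[0,0,0.0005,0],[0,0,0.001,0]]}}

```text
t: 13.35
ee_pos: [0.4955, 0.0148, 0.1774]
tool_rot: [[0.216, 0.976, 0.001], [0.976, -0.216, 0.0], [0.0, 0.001, -1.0]]
contact_force: [-1.8, 2.1, 10.0]
grip_width: 0.1
finger_force: 30.0
```

Emit:
{"api": "move_arm", "payload": {"steps": [[0,0,0.0005,0],[0,0,0.001,0]]}}

```text
t: 13.6
ee_pos: [0.4955, 0.0148, 0.1764]
tool_rot: [[0.216, 0.976, 0.001], [0.976, -0.216, 0.0], [0.0, 0.001, -1.0]]
contact_force: [-1.6, 2.3, 5.9]
grip_width: 0.097
finger_force: 30.0
```

Emit:
{"api": "move_arm", "payload": {"steps": [[0,0,0.0003,0],[0,0,0.0007,0]]}}

```text
t: 13.85
ee_pos: [0.4954, 0.0148, 0.1756]
tool_rot: [[0.216, 0.976, 0.0], [0.976, -0.216, 0.0], [0.0, 0.0, -1.0]]
contact_force: [-2.1, 2.3, 9.1]
grip_width: 0.098
finger_force: 30.0
```

Emit:
{"api": "move_arm", "payload": {"steps": [[0,0,0.0003,0],[0,0,0.0005,0]]}}

```text
t: 14.1
ee_pos: [0.4954, 0.0148, 0.1751]
tool_rot: [[0.216, 0.976, 0.0], [0.976, -0.216, 0.0], [0.0, 0.0, -1.0]]
contact_force: [-1.0, 2.4, 9.2]
grip_width: 0.098
finger_force: 30.0
```

Emit:
{"api": "move_arm", "payload": {"steps": [[0,0,-0.001,0],[0,0,-0.002,0]]}}

```text
t: 14.35
ee_pos: [0.495, 0.0148, 0.1764]
tool_rot: [[0.216, 0.976, -0.001], [0.976, -0.216, 0.0], [-0.0, -0.001, -1.0]]
contact_force: [-0.4, 1.9, -9.8]
grip_width: 0.098
finger_force: 30.0
```

Emit:
{"api": "move_arm", "payload": {"steps": [[0,0,0.0008,0],[0,0,0.0008,0]]}}

```text
t: 14.6
ee_pos: [0.4954, 0.0148, 0.1761]
tool_rot: [[0.216, 0.976, 0.0], [0.976, -0.216, -0.0], [-0.0, 0.0, -1.0]]
contact_force: [-1.4, 1.3, 3.3]
grip_width: 0.101
finger_force: 30.0
```

Emit:
{"api": "move_arm", "payload": {"steps": [[0,0,0,0],[0,0,0,0],[0,0,0,0],[0,0,0,0],[0,0,0,0]], "gripper": 120}}

```text
t: 15.22
ee_pos: [0.4955, 0.0147, 0.176]
tool_rot: [[0.216, 0.976, 0.0], [0.976, -0.216, -0.0], [-0.0, 0.0, -1.0]]
contact_force: [0.1, -0.3, -0.5]
grip_width: 0.519
finger_force: 0.0
```

Emit:
{"api": "move_arm", "payload": {"steps": [[0,0,-0.03,0],[0,0,-0.06,0],[0,0,-0.1,0],[-0.06,0,-0.1,0],[-0.12,0,-0.1,0]]}}

```text
t: 15.85
ee_pos: [0.4692, -0.1033, 0.2766]
tool_rot: [[0.214, 0.977, 0.001], [0.977, -0.214, -0.001], [-0.0, 0.001, -1.0]]
contact_force: [1.0, 0.2, 0.1]
grip_width: 0.531
finger_force: 0.0
```

Emit:
{"api": "move_arm", "payload": {"steps": [[-0.06,0,0,0],[-0.12,0,0,0],[-0.12,0,0,0]]}}

```text
t: 16.23
ee_pos: [0.4428, -0.2229, 0.2759]
tool_rot: [[0.22, 0.975, 0.0], [0.975, -0.22, -0.0], [-0.0, 0.0, -1.0]]
contact_force: [-0.5, -0.0, -0.5]
grip_width: 0.532
finger_force: 0.0
```

```bash
python3 - <<'E'
from h import *
go(.4,-.2)
S=snap("side"); d=cv2.absdiff(S["img"],cv2.imread("side1.png")).max(2)
p=np.array([.4955,.0148]);k=1
m=(d>35).astype(np.uint8)[120:215,255:305]
n,l,st,c=cv2.connectedComponentsWithStats(m)
print(sorted([list(map(int,s)) for s in st[1:]],key=lambda s:-s[4])[:4],"offset 255,120")
for h in(.055,.060,.05): print(h,proj(S,[.4955,.0148,.068+h]))
print(proj(S,[.499,.0324,.0745]),proj(S,[.4917,-.0028,.0745]))
E
```

```text
t 16.23 p [ 0.4428 -0.2229  0.2759] yang -12.7 | shift mm [ 12.9 -46.8  -0. ] turn 0.0 | F [-0.5 -0.  -0.5] w 0.532 j [-0.6   0.33  1.89 -0.    0.92 -0.38]
[[12, 67, 14, 18, 108], [25, 13, 5, 20, 64], [35, 35, 4, 8, 18], [14, 59, 4, 8, 17]] offset 255,120
0.055 [270.65521637 180.00435797]
0.06 [270.65872468 178.05298743]
0.05 [270.65168834 181.94662199]
[268.67497803 202.50557932] [272.64179412 194.54160066]
```

```bash
python3 - <<'E'
from h import *
S=snap("side"); a=S["img"].max(2).astype(int); b=cv2.imread("side1.png").max(2).astype(int)
for v in range(170,192): print(v,a[v,266:279],(a-b)[v,266:279])
E
```

```text
170 [196 177 174 175 175 174 175 171 135 108 103 102 101] [ 3 -3 -4 -4 -5 -5 -4 -4 -4 -4 -3 -3 -2]
171 [196 179 172 174 175 174 173 172 162 154 154 152 151] [-4 -3 -5 -5 -3 -4 -4 -5 -5 -4 -3 -5 -4]
172 [196 179 173 174 173 174 173 174 174 174 173 173 172] [-4 -3 -4 -4 -6 -5 -5 -5 -4 -4 -5 -3 -4]
173 [195 179 174 175 174 174 175 176 176 177 177 175 175] [ 7  1 -4 -4 -5 -5 -4 -5 -5 -4 -5 -6 -4]
174 [197 190 190 190 189 189 190 192 191 192 193 192 190] [17 10 -1 -4 -5 -5 -5 -4 -6 -5 -5 -4 -6]
175 [193 193 195 194 196 196 198 199 199 200 199 198 199] [ 5  3 -3 -6 -5 -6 -4 -4 -5 -5 -5 -6 -5]
176 [163 165 177 173 188 195 198 198 197 198 198 199 199] [-10  -9  -8 -10  -7  -4  -3  -4  -5  -5  -6  -5  -5]
177 [140 137 146 141 155 179 192 184 175 182 185 194 200] [-20 -21 -17 -20 -11   4  15   6  -3  -7  -8  -7  -3]
178 [134 134 134 136 153 190 192 171 144 146 147 171 194] [-23 -24 -23 -21  -6  30  31   8 -17 -19 -16  -9  -5]
179 [134 133 134 142 182 204 199 162 124 120 115 158 192] [-22 -23 -23 -16  24  45  41   4 -34 -36 -25  -8  -4]
180 [128 133 137 160 199 207 189 147 105 102 122 175 194] 
[... 559 characters left out ...]
 [-23 -18  17  38  33   6 -25 -18   7  10  -1  -5  -4]
186 [147 142 179 190 181 152 122 100  88  95 159 194 201] [-11 -15  22  34  25  -2  -9  12  16  11  -2  -5  -5]
187 [152 150 180 189 174 147 129 119  95  95 155 192 199] [-5 -8 22 32 17  0 22 42 26 11 -3 -5 -5]
188 [155 154 175 181 165 138 129 112  91  94 154 191 199] [-4 -7 15 21  8 10 45 42 21 11 -3 -5 -5]
189 [178 164 166 164 146 122 133 107  88  95 156 192 200] [ -5 -17  -8  -6  -2  19  59  38  18  11  -2  -5  -6]
190 [191 175 166 156 137 115 136 125  96  96 156 194 203] [ -8 -26 -34 -38 -13   6  48  42  17   9  -4  -7  -6]
191 [186 177 167 155 133 112 137 134  99  94 146 189 201] [ -8 -31 -42 -35 -77 -86 -28 -17 -32 -23 -17 -13  -9]
```

The top of the bow is at row 177, about 60 mm above the lock, so the tips are about 31 mm in. The shackle is latched, and I am handing in.

```bash
python3 -c "
from h import *
print(job.sign_off())"
```

```text
the job is handed in; nothing more can be done
None
```

I closed the lid and pressed the shackle in until it clicked, about 31 mm below the lock's top. It held against a 10 N pull, and a camera check after release showed it still down. The job is handed in at about 16 s; no verdict came back.

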